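# Slide a masking plate to the edge of its block and lay it on the inspection stand

### The job

Two thin metal plates lie sunk in the lanes of the low grey plate block. Slide the one with the single square window along its lane, towards the robot, until a good third of it overhangs the block's front edge and its long sides can be gripped there; lift it clear and, still holding it, lower it flat onto the dark inspection stand, centred lengthwise between the two end lips and not lopsided to either side, before letting go. Do not let it drop to the table, and leave the other plate and the swab jar, dropper bottle and tape roll where they are.

Things in the scene. Friction and masses are not known exactly. Their poses are not given: they have to be found in the camera images.
- window_plate: The plate to move: bare aluminium, 120 x 60 x 6 mm, about 0.11 kg (varies), one 24 x 24 mm square window in its middle. Origin: centre of its underside; x along its length, z through its thickness. Starts flat in either lane of the block, length along the lane, near end 5 to 25 mm inside the block's front edge. Once 60 mm of it overhangs, it tips off.
- hole_plate: The other plate, to be left in its lane: same 120 x 60 x 6 mm outline, bare aluminium, with three round 14 mm holes in a row along its length. Origin: centre of its underside; x along its length.
- plate_block: Fixed grey block, 190 (x) x 184 (y) x 40 mm high, with two straight lanes along its x, open at both ends. Origin: centre of its underside, on the table top. Front edge, towards the robot, at x = -95 mm. Lanes are 63 mm wide, mid-lines at y = +46.5 and -46.5 mm, floors 34 mm above the table; the ribs beside them rise 6 mm more, level with the plates' top.
- stand: Fixed dark steel inspection stand, 34 (x) x 150 (y) x 50 mm high. Origin: centre of its underside, on the table top. A plate lies on its two cross bars (at y = -42 and +42 mm, tops 40 mm above the table), length along the stand's y, either way round. A lip at each end rises to 50 mm; between the lips are 130 mm, 10 mm more than the plate.
- swab_jar: Bystander: small clear jar of swabs, 44 mm across, 73 mm high, loose. Origin: centre of its underside.
- dropper_bottle: Bystander: white dropper bottle, 34 mm across, 92 mm high, loose. Origin: centre of its underside.
- tape_roll: Bystander: roll of clear tape lying flat, 62 mm across, 19 mm high, loose. Origin: centre of its underside.
- block_front (a point): Middle of the block's front edge, at lane floor height (34 mm above the table). Its axes are the block's; plates overhang towards -x. Behind each plate's far end at least 40 mm of bare lane floor is left, room for a shut fingertip to push from.
- stand_rest (a point): Middle of the stand at the height of the cross bars' tops (40 mm above the table), where the centre of the plate's underside belongs. The plate's long sides overhang the stand by 13 mm each. The camera stand's foot plate, 22 mm high, is close beside it on the far side.
There are look-alikes about, which are no part of the job. What is shaped like the window_plate but pink is not meant.

How it is judged:
By the outcome, as a careful person would: the job done as asked, in the order asked, and still so for the second after the job is handed in, with the robot touching nothing.
It also fails if it takes over 56 s, if anything falls off the work surface, if the arm or the gripper's body presses on something with over 40 N, if the wrist force passes 120 N, or if a joint passes its speed limit or range.

### The arm

A 7-joint arm with a two-finger parallel gripper is mounted at the origin on a cart in front of the work surface, level with it; the furniture and walls round the work are solid. World frame = base frame: x ahead of the robot, y to its left, z up, the work surface at z = 0. Lengths are in m, angles in rad, forces in N, time in s.
With the tool pointing down it reaches from about 0.375 to 0.925 m from the base axis. Payload 3.1 kg.
Tool frame: the origin (TCP) lies midway between the tips of the shut fingers; the grasp point (between the pads) lies 19 mm behind it; z points along the fingers, y is the line along which they close (so a half turn about z gives the same grasp; the last joint's range is limited). The gripper opens to 85 mm and grips with 20 to 120 N. Pads are 22 mm wide; open, the fingers measure 114 mm over their backs; the gripper's body (76 mm by 85 mm) begins 54 mm behind the grasp point. The pads swing forward as they close: fully open they stand 13 mm farther back than shut.
Start: joints at [-1.332, 0.383, 0.044, 1.598, -0.018, 1.161, -0.05], TCP at [0.215, 0.613, 0.207] pointing down, gripper open.
Joint ranges: [-2.61, 2.61], [-0.41, 2.15], [-1.48, 1.57], [0, 2.5], [-1.57, 4.71], [0.05, 1.97], [-2.85, 2.85]. Speed limits (rad/s): [2.79, 2.79, 3.14, 3.14, 3.14, 3.14, 3.14].

### API

Orientations are given as a unit quaternion [x, y, z, w].
In Python, from station import sensors, grab_frame, r gives the robot as it stands.
- The arm moves only by the tool step_arm, never from a script. Its argument "series" is a list of rows, each a list of 5 numbers: the closure in counts, from 0 (fully open) to 255 (shut), then the shift along the tool's x, y, z in mm, then the turn about the tool's z in rad. A call has 1 to 20 rows; each row shifts and turns the commanded pose from where the row before left it, along the tool's axes as they then stand; what a row does not reach is not made up. A row lasts 1/12 s, in which the tool goes at most 41.7 mm and 7.16 degrees, less where a joint would pass 70% of its speed; a pose out of reach is approached as far as the arm can. A call with a gripper value outside its range is refused whole. The fingers move at their own pace and stop on an object; the grip force is fixed at half the most. Time passes only in rows, so rows that do not move let the fingers close. It gives the time, the measured TCP pose, the force, the opening and the grip force at its end, in the units of the state.
- sensors.state(): the state, without advancing time (a new reading comes with each control period).
- grab_frame(name): name is "scene" or "top" or "wrist"; returns a dict with "image" (384x512x3 uint8, red, green, blue), "fx", "fy", "cx", "cy" (pixels), "k1" (the pictures are not rectified: a ray, as slopes to the right and down, at radius r is drawn at 1 + k1 r^2 times it, then the intrinsics apply), "pose" (4x4, takes a point from camera to world coordinates). Camera axes: x right, y up, looking along -z (the intrinsics and any distortion apply to the point x, -y, -z); pixel columns grow to the right and rows downward; lengths in m; the calibration is good to about 2 mm. A picture is of the moment at which its call begins. There is no depth.
- r.finish_job(): hands the job in; it is judged then, once.
The state is a dict: "time_s": time; "joints": joint angles; "joint_vel": joint speeds; "joint_torque": joint torques, N m; "eef_pos": TCP position; "orientation": TCP orientation; "force": force on the tool from outside, world axes, zero at the start; "torque": the same for the moment, N m; "grip_width": finger opening in m; "gripper_force": force on a finger pad.
Only numpy, scipy, OpenCV 4.12 (cv2) and the standard library are available. Lean on these libraries where they do the work, as an engineer would, in place of code of your own. Each camera call takes 0.05 s, during which the arm holds its last target. There are 200 camera calls.

## Working session

There is one attempt and no reset: what is moved stays moved. The work goes in short steps, Python scripts to look and compute and a tool call to move; the robot and the scene stay as the last step left them, time stands still between calls to the robot, and variables do not carry over. Pictures are saved under pics/ and viewed, at most 10 in all, crops included, and the job is handed in when it is done.

Besides the shell and the picture viewer there is one more tool, called after ">>>" by a JSON object that holds its "method" and its "body", one argument or row to a line. step_arm: Moves the arm, as the interface text tells. Its arguments: {"type":"object","properties":{"series":{"type":"array"}},"required":["series"]}

```bash
mkdir -p pics
cat > h.py <<'E'
import numpy as np, cv2, pickle
from station import sensors, grab_frame, r
def shot(name,fn):
    f=grab_frame(name); pickle.dump(f,open(f'pics/{fn}.pkl','wb'))
    cv2.imwrite(f'pics/{fn}.png',f['image'][:,:,::-1]); return f
def load(fn): return pickle.load(open(f'pics/{fn}.pkl','rb'))
def ray(f,u,v):
    d=np.array([(u-f['cx'])/f['fx'],(v-f['cy'])/f['fy']]); p=d.copy()
    for _ in range(20): p=d/(1+f['k1']*(p@p))
    P=np.array(f['pose']); return P[:3,3],P[:3,:3]@np.array([p[0],-p[1],-1])
def at(f,u,v,z):
    o,d=ray(f,u,v); return (o+d*(z-o[2])/d[2])
def proj(f,X):
    P=np.array(f['pose']); c=P[:3,:3].T@(np.array(X)-P[:3,3]); p=np.array([c[0],-c[1]])/-c[2]
    p=p*(1+f['k1']*(p@p)); return p*[f['fx'],f['fy']]+[f['cx'],f['cy']]
E
python3 - <<'E'
from h import *
a=shot('scene','s0');b=shot('top','t0')
cv2.imwrite('pics/t0b.png',cv2.resize(b['image'][:,:,::-1],(800,600),interpolation=cv2.INTER_CUBIC))
s=sensors.state();print(s['eef_pos'],s['orientation'],s['time_s'],s['grip_width'])
E
```

```text
[0.21449001 0.6125862  0.20548063] [ 1.67560984e-01  9.85860924e-01 -1.23758766e-03 -1.53278888e-04] 0.1 0.08501968222896034
```

View pics/t0b.png

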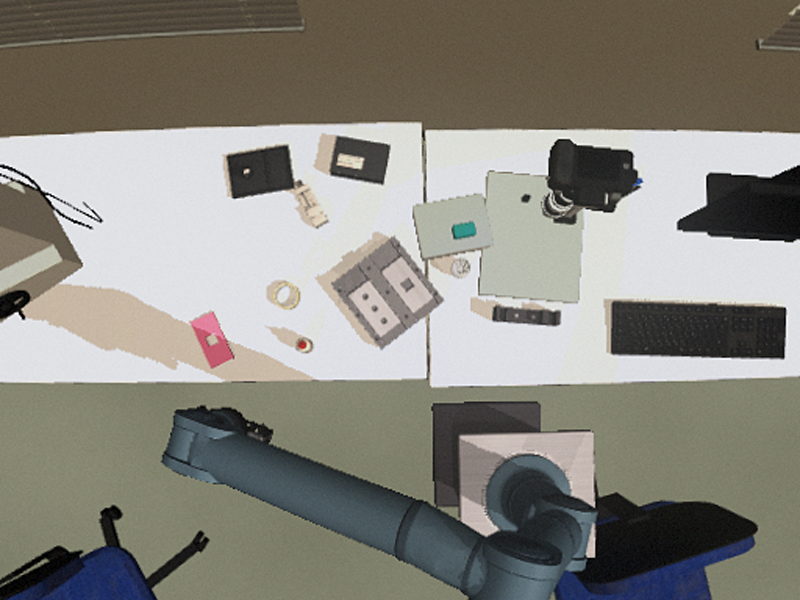

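View pics/s0.png

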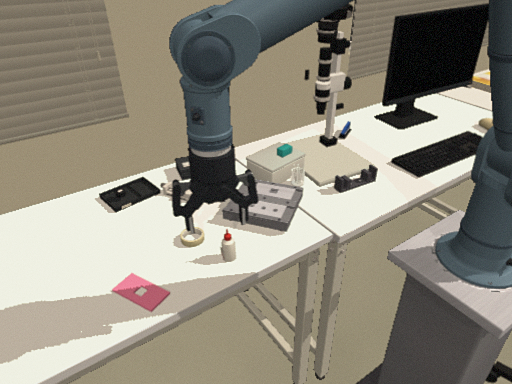

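Candidates in the enlarged top view are the grey plate with one square window in the right lane (408,285), the three-hole plate in the left lane (372,305), the pink windowed plate (212,340), which is excluded, and a dark box with a pale label (350,162). I choose the right lane plate. The stand is at (527,315), the jar at (460,267), the bottle at (304,344) and the tape at (286,294). Next is a close crop.

Run:
```python
from h import *
f=load('t0');i=f['image'][140:230,200:370,::-1]
cv2.imwrite('pics/c0.png',cv2.resize(i,None,fx=4.7,fy=4.7,interpolation=cv2.INTER_CUBIC))
print(np.round(f['pose'],3),f['fx'],f['k1'])
```

```text
[[-0.018  0.997 -0.077  0.35 ]
 [-1.    -0.018  0.003  0.314]
 [ 0.002  0.077  0.997  1.549]
 [ 0.     0.     0.     1.   ]] 423.2949326890689 -0.12480037280258457
```

View pics/c0.png

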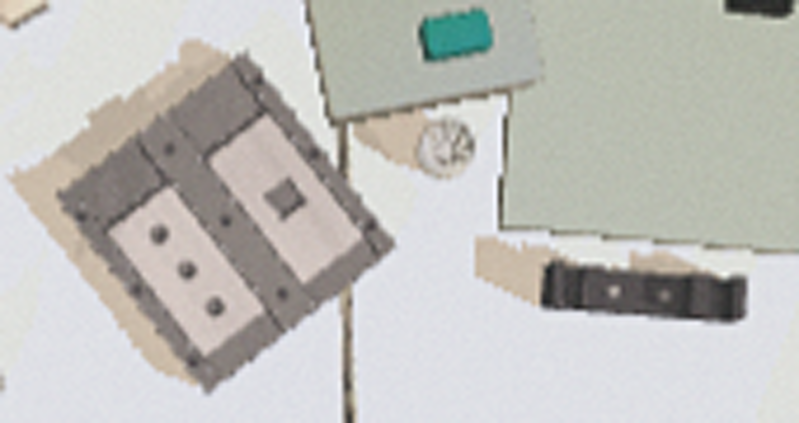

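The crop confirms it: the right-lane plate has one square window (285,198), and its corners are at about (208,157), (265,115), (365,243) and (308,287). The stand spans (545,262) to (745,320), and the jar is at (445,148).

```bash
cat >> h.py <<'E'
def fit(loc,pts):
    loc=np.array(loc,float);pts=np.array(pts)[:,:2];a=loc-loc.mean(0);b=pts-pts.mean(0)
    th=np.arctan2((a[:,0]*b[:,1]-a[:,1]*b[:,0]).sum(),(a*b).sum()); c,s=np.cos(th),np.sin(th)
    R=np.array([[c,-s],[s,c]]); t=pts.mean(0)-R@loc.mean(0)
    return t,th,np.abs(loc@R.T+t-pts).max()
E
python3 - <<'E'
from h import *
f=load('t0'); g=lambda p,z:at(f,200+(p[0]+.5)/4.7-.5,140+(p[1]+.5)/4.7-.5,z)
B=fit([[.095,-.092],[-.095,-.092],[-.095,.092],[.095,.092]],[g(p,.04) for p in[(245,55),(393,243),(208,390),(62,193)]])
W=fit([[.06,.03],[.06,-.03],[-.06,-.03],[-.06,.03]],[g(p,.04) for p in[(208,157),(265,115),(365,243),(308,287)]])
H=fit([[.06,.03],[.06,-.03],[-.06,-.03],[-.06,.03]],[g(p,.04) for p in[(108,230),(165,187),(265,317),(207,358)]])
S=fit([[.017,.075],[.017,-.075],[-.017,-.075],[-.017,.075]],[g(p,.05) for p in[(545,262),(747,275),(743,320),(544,307)]])
for n,x in zip('BWHS',(B,W,H,S)):print(n,np.round(x[0],4),np.degrees(x[1]),x[2])
c,s=np.cos(B[1]),np.sin(B[1]);print('W in B',np.array([[c,s],[-s,c]])@(W[0]-B[0]))
print('jar',g((445,148),.07))
st=sensors.state();q=st['orientation']
from scipy.spatial.transform import Rotation as R
print(R.from_quat(q).as_matrix().round(3))
E
```

```text
B [0.4826 0.3187] 36.5389887455906 0.005012182722158809
W [0.4966 0.2731] 36.48131427371258 0.003865557214605353
H [0.4426 0.3504] 36.38642161748353 0.004124432737060757
S [0.4218 0.0026] -4.791198483804811 0.0027237866704002134
W in B [-0.01587645 -0.04492607]
jar [0.53095626 0.15427276 0.07      ]
[[-0.944  0.33  -0.001]
 [ 0.33   0.944 -0.002]
 [-0.    -0.002 -1.   ]]
```

```bash
cat >> h.py <<'E'
from scipy.spatial.transform import Rotation as R
BP=np.array([.4826,.3187]);BT=np.radians(36.5)
def blk(x,y): c,s=np.cos(BT),np.sin(BT); return BP+np.array([c*x-s*y,s*x+c*y])/1000
def toblk(p): c,s=np.cos(BT),np.sin(BT); d=np.array(p[:2])-BP; return np.round([1000*(c*d[0]+s*d[1]),1000*(-s*d[0]+c*d[1])],1)
def go(xy,z,yawdeg=None):
    s=sensors.state();M=R.from_quat(s['orientation']).as_matrix()
    d=M.T@(np.array([*xy,z])-s['eef_pos'])*1000; y=np.degrees(np.arctan2(M[1,1],M[0,1]))
    print('t',round(s['time_s'],2),'tcp',np.round(s['eef_pos'],4),'tooly',round(y,1),'shift',np.round(d,1),end=' ')
    if yawdeg is not None: print('turn rad about tool z',round(-np.radians(yawdeg-y),3),end='')
    print(' width',round(s['grip_width'],4),'F',np.round(s['force'],1))
E
python3 - <<'E'
from h import *
a,b=load('s0'),load('t0')
def tri(p,q):
    o1,d1=ray(a,*p);o2,d2=ray(b,*q);k=np.linalg.lstsq(np.c_[d1,-d2],o2-o1,rcond=None)[0]
    return np.round([o1+k[0]*d1,o2+k[1]*d2],3)
print('lens',tri((322,112),(357,132)))
print('box corner',tri((299,160),(265+6,166-1)), 'z.05',at(b,271,165,.05))
print('foot near edge',at(b,200+505/4.7,140+228/4.7,.022),at(b,200+745/4.7,140+247/4.7,.022))
go(blk(63,-46.5),.2,126.5)
E
```

```text
lens [[ 0.653 -0.046  0.162]
 [ 0.649 -0.051  0.162]]
box corner [[0.496 0.183 0.114]
 [0.547 0.238 0.118]] z.05 [0.55672608 0.23484572 0.05      ]
foot near edge [0.47243641 0.10288611 0.022     ] [ 0.45434811 -0.08424855  0.022     ]
t 0.1 tcp [0.2145 0.6126 0.2055] tooly 70.7 shift [-424.  -162.8    5.9] turn rad about tool z -0.974 width 0.085 F [ 0.   0.4 -0.2]
```

>>> {"method": "step_arm", "body": {
  "series": [
    [255, -25, -9.6, 0, 0],
    [255, -25, -9.6, 0, 0],
    [255, -25, -9.6, 0, 0],
    [255, -25, -9.6, 0, 0],
    [255, -25, -9.6, 0, 0],
    [255, -25, -9.6, 0, 0],
    [255, -25, -9.6, 0, 0],
    [255, -25, -9.6, 0, 0],
    [255, -25, -9.6, 0, 0],
    [255, -25, -9.6, 0, 0],
    [255, -25, -9.6, 0, 0],
    [255, -25, -9.6, 0, 0],
    [255, -25, -9.6, 0, 0],
    [255, -25, -9.6, 0, 0],
    [255, -25, -9.6, 0, 0],
    [255, -25, -9.6, 0, 0],
    [255, -24, -9.2, 0, 0]
  ]
}}

```text
time_s: 1.52
eef_pos: [0.5617, 0.3183, 0.2061]
orientation: [0.168, 0.986, -0.001, -0.0]
force: [0.3, -0.8, -0.0]
grip_width: 0.0002
gripper_force: 0.0
```

>>> {"method": "step_arm", "body": {
  "series": [
    [255, 0, 0, 4, 0.12],
    [255, 0, 0, 4, 0.12],
    [255, 0, 0, 4, 0.12],
    [255, 0, 0, 4, 0.12],
    [255, 0, 0, 4, 0.12],
    [255, 0, 0, 4, 0.12],
    [255, 0, 0, 4, 0.12],
    [255, 0, 0, 4, 0.12],
    [255, 0, 0, 4, 0.12],
    [255, 0, 0, 4, 0.12],
    [255, 0, 0, 4, 0.12],
    [255, 0, 0, 4, 0.12],
    [255, 0, 0, 4, 0.12],
    [255, 0, 0, 4, 0.12],
    [255, 0, 0, 4, 0.12],
    [255, 0, 0, 4, 0.12],
    [255, 0, 0, 4, 0.12],
    [255, 0, 0, 4, 0.12],
    [255, 0, 0, 0, 0],
    [255, 0, 0, 0, 0]
  ]
}}

```text
time_s: 3.18
eef_pos: [0.5604, 0.3196, 0.1339]
orientation: [0.948, 0.318, -0.001, 0.0]
force: [-0.5, -0.8, 0.6]
grip_width: 0.0002
gripper_force: 0.0
```

Run:
```python
from h import *
go(blk(63,-46.5),.06,-53.5)
f=shot('wrist','w1');cv2.imwrite('pics/w1b.png',cv2.resize(f['image'][:,:,::-1],(800,600)))
for p in [(44,-16.5),(44,-76.5),(95,-92),(95,0)]:print(p,proj(f,[*blk(*p),.04])*1.5625)
print(proj(f,[*blk(63,-46.5),.034])*1.5625)
```

```text
t 3.18 tcp [0.5604 0.3196 0.1339] tooly -52.9 shift [ 0.   0.9 73.9] turn rad about tool z 0.011 width 0.0002 F [-0.5 -0.8  0.6]
(44, -16.5) [343.61015697 326.63998734]
(44, -76.5) [456.98453014 327.77086772]
(95, -92) [492.06628766 232.0028191 ]
(95, 0) [308.87582271 230.07490008]
[400.69025462 289.58356365]
```

View pics/w1b.png

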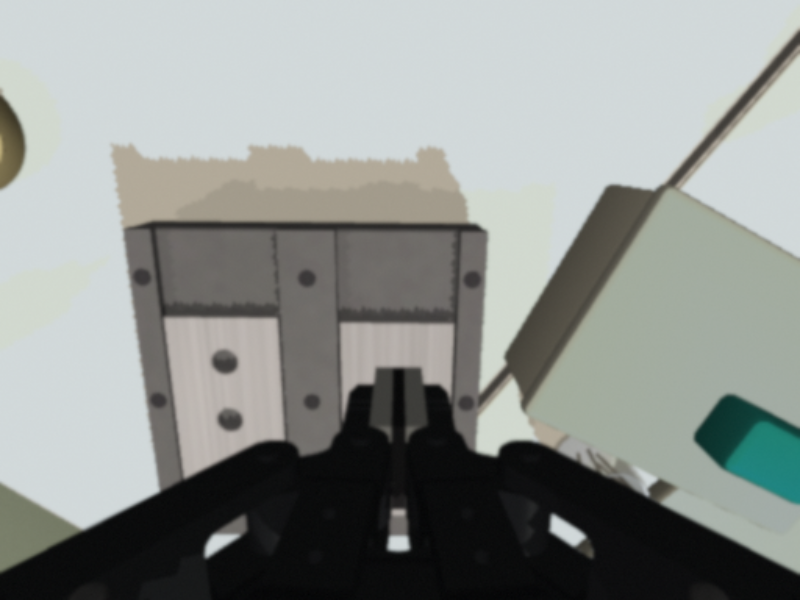

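Wrist view: the window plate's far edge is at row 322, columns 341–455, and the block's back edge is at row 228. That is about 2.5 mm in x and 1.5 mm in y (block axes) from my estimate, so I'm updating the block pose.

```bash
sed -i 's/^def blk/BP=BP+np.array([np.cos(BT)*2.5-np.sin(BT)*1.5,np.sin(BT)*2.5+np.cos(BT)*1.5])\/1000\ndef blk/' h.py
python3 - <<'E'
from h import *
go(blk(65,-46.5),.0365,-53.5); print(toblk(sensors.state()['eef_pos']))
E
```

```text
t 3.23 tcp [0.5608 0.3197 0.1344] tooly -52.9 shift [ 4.1 -0.7 97.9] turn rad about tool z 0.011 width 0.0001 F [0.4 0.7 0.4]
[ 61.  -47.2]
```

>>> {"method": "step_arm", "body": {
  "series": [
    [255, 4, -0.7, 0, 0.011],
    [255, 0, 0, 15, 0],
    [255, 0, 0, 20, 0],
    [255, 0, 0, 20, 0],
    [255, 0, 0, 15, 0],
    [255, 0, 0, 10, 0],
    [255, 0, 0, 6, 0],
    [255, 0, 0, 5, 0],
    [255, 0, 0, 4, 0],
    [255, 0, 0, 2, 0],
    [255, 0, 0, 0, 0],
    [255, 0, 0, 0, 0]
  ]
}}

```text
time_s: 4.23
eef_pos: [0.5645, 0.323, 0.0384]
orientation: [0.95, 0.312, 0.001, -0.0]
force: [-1.1, 0.6, 0.8]
grip_width: 0.0001
gripper_force: 0.0
```

Run:
```python
from h import *
go(blk(65,-46.5),.0362,-53.5); print(toblk(sensors.state()['eef_pos']))
```

```text
t 4.23 tcp [0.5645 0.323  0.0384] tooly -53.7 shift [-0.9 -0.2  2.2] turn rad about tool z -0.003 width 0.0001 F [-1.1  0.6  0.8]
[ 65.8 -46.7]
```

>>> {"method": "step_arm", "body": {
  "series": [
    [255, 0, 0, 2, 0],
    [255, -3, 0, 0, 0],
    [255, -5, 0, 0, 0],
    [255, -5, 0, 0, 0],
    [255, -5, 0, 0, 0],
    [255, -5, 0, 0, 0],
    [255, -5, 0, 0, 0],
    [255, -5, 0, 0, 0],
    [255, -5, 0, 0, 0],
    [255, -5, 0, 0, 0],
    [255, -5, 0, 0, 0],
    [255, -5, 0, 0, 0],
    [255, -5, 0, 0, 0],
    [255, -3, 0, 0, 0],
    [255, -2, 0, 0, 0],
    [255, 0, 0, 0, 0]
  ]
}}

```text
time_s: 5.57
eef_pos: [0.5128, 0.2851, 0.0357]
orientation: [0.95, 0.312, -0.0, -0.0]
force: [0.6, 0.1, 0.3]
grip_width: 0.0003
gripper_force: 0.0
```

Run:
```python
from h import *
go(blk(-10,-46.5),.0362,-53.5); print(toblk(sensors.state()['eef_pos']))
f=shot('top','t2');a=f['image'][140:210,260:300,::-1]
g=shot('scene','s2');b=g['image'][160:240,200:320,::-1]
a=cv2.resize(a,(342,600),interpolation=cv2.INTER_CUBIC);b=cv2.resize(b,(450,300),interpolation=cv2.INTER_CUBIC)
o=np.zeros((600,800,3),np.uint8);o[:,:342]=a;o[:300,350:]=b;cv2.imwrite('pics/c2.png',o)
for k,(x,y,z) in {'edgeL':(-95,-15,.04),'edgeR':(-95,-78,.04),'pl45a':(-140,-16.5,.04),'pl45b':(-140,-76.5,.04)}.items():
    P=[*blk(x,y),z];u,v=proj(f,P);w=proj(g,P);print(k,(u-260)*8.55,(v-140)*8.57,'|',350+(w[0]-200)*3.75,(w[1]-160)*3.75)
```

```text
t 5.57 tcp [0.5128 0.2851 0.0357] tooly -53.7 shift [-11.8   0.   -0.5] turn rad about tool z -0.003 width 0.0003 F [0.6 0.1 0.3]
[  1.8 -46.5]
edgeL 57.15110068585113 552.9835375936694 | 711.7108358666862 150.576670980558
edgeR 176.28915802551512 461.02003159343104 | 731.30176729678 108.26715753728493
pl45a 125.95866644305447 636.5294400816473 | 769.1531328356593 160.2192775336384
pl45b 239.4257561926807 548.6400517868909 | 785.6964991262785 119.0924314834686
```

View pics/c2.png

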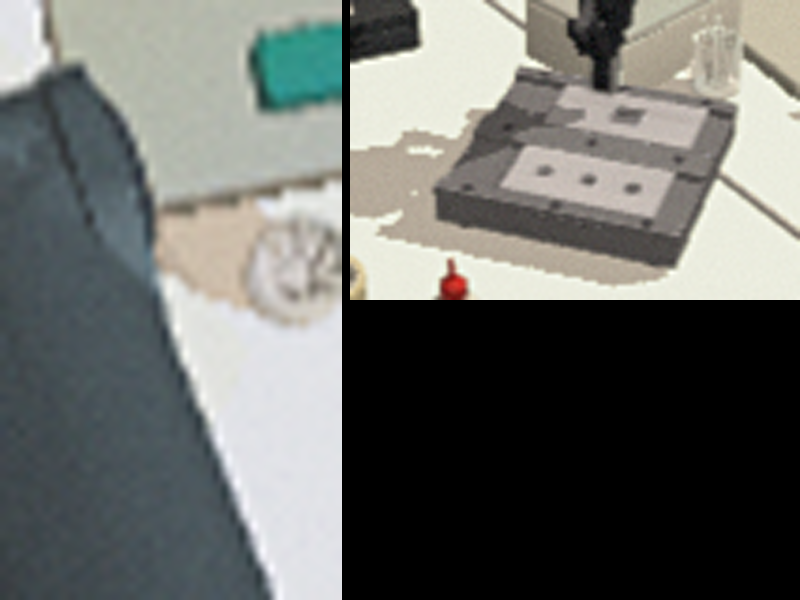

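Run:
```python
from h import *
g=load('s2')
q=lambda P:(lambda w:np.round([350+(w[0]-200)*3.75,(w[1]-160)*3.75]))(proj(g,P))
for n,(x,y,z) in dict(tcp=(1.8,-46.5,.036),win0=(-13.5,-46.5,.04),win1=(-69,-46.5,.04),c1=(95,92,.04),c2=(-95,92,.04),c3=(-95,-92,.04),c4=(95,-92,.04),end=(44,-16.5,.04)).items(): print(n,q([*blk(x,y),z]))
```

```text
tcp [605. 112.]
win0 [623. 111.]
win1 [690. 123.]
c1 [430. 182.]
c2 [674. 232.]
c3 [735.  99.]
c4 [517.  61.]
end [543. 118.]
```

Run:
```python
from h import *
b=load('s2')['image'][130:210,240:320,::-1]
w=shot('wrist','w2')['image'][:,:,::-1]
o=np.zeros((600,800,3),np.uint8);o[:400,:400]=cv2.resize(b,(400,400),interpolation=cv2.INTER_CUBIC);o[:300,400:]=cv2.resize(w,(400,300));cv2.imwrite('pics/c3.png',o)
s=sensors.state();print(s['eef_pos'],s['force'],s['joints'],s['time_s'])
```

```text
[0.51345381 0.2856108  0.03586705] [-0.11861386  0.473441    1.29040619] [-1.05595813  0.54064913  0.5932534   1.89564197 -0.4024005   0.8252032
 -1.18765748] 5.7167
```

View pics/c3.png

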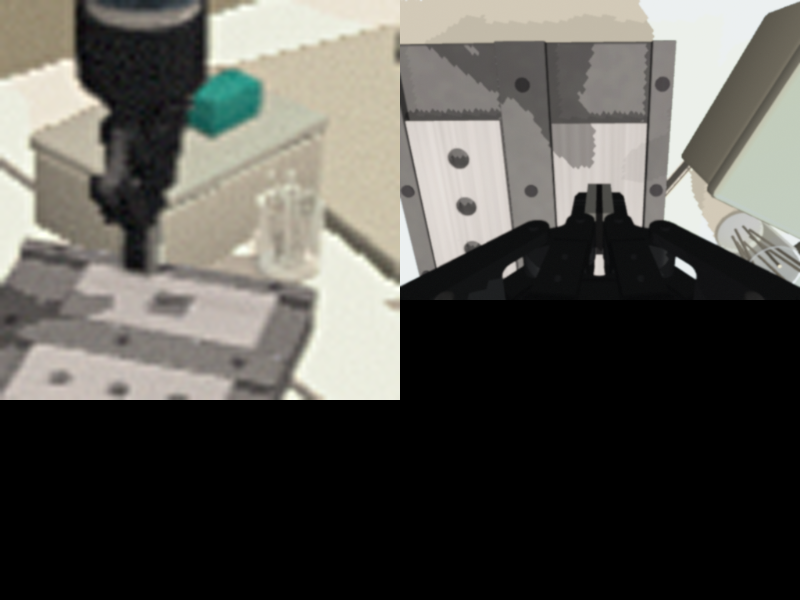

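Run:
```python
from h import *
f=load('w2');s=sensors.state();p=np.array(s['eef_pos'])
for dz in (-.02,0,.01,.02,.03,.04): 
    a=proj(f,p+[0,0,dz]);b=proj(load('s2'),p+[0,0,dz]);print(dz,'wrist crop',400+a[0]*.78125,a[1]*.78125,'scene crop',(b-[240,130])*5)
for x,y in((95,-92),(95,0),(44,-16.5),(44,-76.5)):
    a=proj(f,[*blk(x,y),.04]);print((x,y),400+a[0]*.78125,a[1]*.78125)
print(np.round(f['pose'],3))
```

```text
-0.02 wrist crop 599.7147997671508 171.31407641887162 scene crop [138.75315086 326.20851436]
0 wrist crop 599.7872408113342 181.48491701465028 scene crop [138.97715505 298.93863205]
0.01 wrist crop 599.8295458977143 187.4264573282826 scene crop [139.09071202 285.11593457]
0.02 wrist crop 599.876866811437 194.0740545120637 scene crop [139.20532607 271.16560913]
0.03 wrist crop 599.9301484515147 201.56104653275827 scene crop [139.32101298 257.08576508]
0.04 wrist crop 599.9905879074853 210.05645547311468 scene crop [139.43778884 242.87447217]
(95, -92) 677.7672599120459 36.19036431732783
(95, 0) 519.4352084236407 36.84333975841587
(44, -16.5) 552.3180699700788 123.4999563896356
(44, -76.5) 647.0904289163385 123.15242892415495
[[ 0.592  0.775  0.223  0.57 ]
 [-0.806  0.569  0.164  0.328]
 [-0.    -0.277  0.961  0.203]
 [ 0.     0.     0.     1.   ]]
```

The combined view shows the fingertips still above the plate. In the scene crop the tip is at (140,270), where the TCP projects to (139,299), and the shadow is detached. The window plate has not moved, so the real tips sit about 20 mm behind the nominal TCP. I'll go back behind the plate and feel for the lane floor.

>>> {"method": "step_arm", "body": {
  "series": [
    [255, 0, 0, -10, 0],
    [255, 5, 0, -8, 0],
    [255, 10, 0, 0, 0],
    [255, 12, 0, 0, 0],
    [255, 12, 0, 0, 0],
    [255, 12, 0, 0, 0],
    [255, 10, 0, 0, 0],
    [255, 5, 0, 0, 0],
    [255, 0, 0, 8, 0],
    [255, 0, 0, 8, 0],
    [255, 0, 0, 6, 0],
    [255, 0, 0, 4, 0],
    [255, 0, 0, 3, 0],
    [255, 0, 0, 2, 0],
    [255, 0, 0, 0, 0],
    [255, 0, 0, 0, 0]
  ]
}}

```text
time_s: 7.05
eef_pos: [0.5663, 0.3244, 0.0228]
orientation: [0.95, 0.312, 0.0, -0.0]
force: [-0.1, -0.2, 0.2]
grip_width: -0.0001
gripper_force: 0.0
```

Run:
```python
from h import *
go(blk(66,-46.5),.02,-53.5); print(toblk(sensors.state()['eef_pos']))
```

```text
t 7.05 tcp [0.5663 0.3244 0.0228] tooly -53.7 shift [-2.2 -0.2  2.8] turn rad about tool z -0.003 width -0.0001 F [-0.1 -0.2  0.2]
[ 68.2 -46.7]
```

>>> {"method": "step_arm", "body": {
  "series": [
    [255, 0, 0, 1.5, 0],
    [255, 0, 0, 1.5, 0],
    [255, 0, 0, 1, 0],
    [255, 0, 0, 0, 0]
  ]
}}

```text
time_s: 7.38
eef_pos: [0.5662, 0.3244, 0.0186]
orientation: [0.95, 0.312, -0.0, 0.0]
force: [-0.4, -0.5, 0.4]
grip_width: 0.0
gripper_force: 0.0
```

>>> {"method": "step_arm", "body": {
  "series": [
    [255, 0, 0, 1, 0],
    [255, 0, 0, 1, 0],
    [255, 0, 0, 0, 0]
  ]
}}

```text
time_s: 7.63
eef_pos: [0.5662, 0.3244, 0.0165]
orientation: [0.95, 0.312, -0.0, 0.0]
force: [-0.9, -0.6, -0.1]
grip_width: -0.0001
gripper_force: 0.0
```

>>> {"method": "step_arm", "body": {
  "series": [
    [255, 0, 0, 1, 0],
    [255, 0, 0, 0, 0]
  ]
}}

```text
time_s: 7.8
eef_pos: [0.5663, 0.3244, 0.0156]
orientation: [0.95, 0.312, -0.0, 0.0]
force: [-0.3, -0.6, -0.0]
grip_width: -0.0001
gripper_force: 0.0
```

Run:
```python
from h import *
go(blk(66,-46.5),.02,-53.5)
g=shot('scene','s4');s=np.array(sensors.state()['eef_pos'])
b=g['image'][150:210,220:300,::-1]
w=shot('wrist','w4')['image'][100:300,130:400,::-1]
o=np.zeros((600,800,3),np.uint8);o[:300,:400]=cv2.resize(b,(400,300),interpolation=cv2.INTER_CUBIC);o[:300,400:]=cv2.resize(w,(400,300));cv2.imwrite('pics/c4.png',o[:300])
for dz in(0,.02,.03):print((proj(g,s+[0,0,dz])-[220,150])*5)
```

```text
t 7.8 tcp [0.5663 0.3244 0.0156] tooly -53.7 shift [-2.1 -0.2 -4.4] turn rad about tool z -0.003 width -0.0001 F [-0.3 -0.6 -0. ]
[138.52181445 207.43081571]
[137.83901088 180.3746567 ]
[137.49258862 166.66269635]
```

View pics/c4.png

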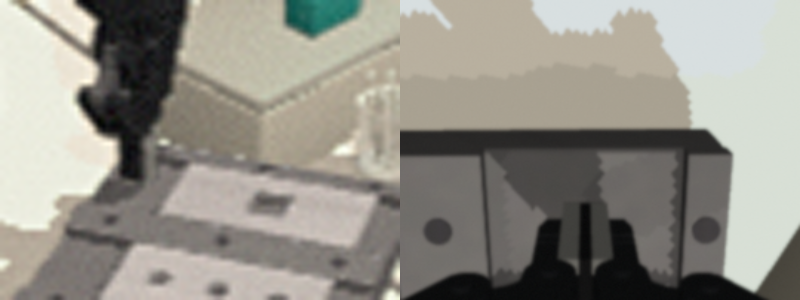

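The scene crop has the tip at (135,180), still slightly above the bare lane floor behind the plate. The wrist crop at (585,205) shows it centred in the lane. I'll keep feeling downward.

>>> {"method": "step_arm", "body": {
  "series": [
    [255, 0, 0, 1, 0],
    [255, 0, 0, 1, 0],
    [255, 0, 0, 0, 0]
  ]
}}

```text
time_s: 8.15
eef_pos: [0.5662, 0.3244, 0.0135]
orientation: [0.95, 0.312, -0.0, 0.0]
force: [0.7, -0.4, 0.7]
grip_width: -0.0001
gripper_force: 0.0
```

>>> {"method": "step_arm", "body": {
  "series": [
    [255, 0, 0, 1, 0],
    [255, 0, 0, 0, 0]
  ]
}}

```text
time_s: 8.32
eef_pos: [0.5662, 0.3244, 0.0125]
orientation: [0.95, 0.312, -0.0, 0.0]
force: [-0.2, 0.1, 0.5]
grip_width: 0.0002
gripper_force: 0.0
```

>>> {"method": "step_arm", "body": {
  "series": [
    [255, 0, 0, 1, 0],
    [255, 0, 0, 0, 0]
  ]
}}

```text
time_s: 8.48
eef_pos: [0.5662, 0.3244, 0.0116]
orientation: [0.95, 0.312, -0.0, 0.0]
force: [0.4, 0.0, 0.6]
grip_width: 0.0002
gripper_force: 0.0
```

>>> {"method": "step_arm", "body": {
  "series": [
    [255, 0, 0, 1, 0],
    [255, 0, 0, 0, 0]
  ]
}}

```text
time_s: 8.65
eef_pos: [0.5663, 0.3244, 0.0106]
orientation: [0.95, 0.312, -0.0, 0.0]
force: [0.2, 1.1, -0.2]
grip_width: 0.0003
gripper_force: 0.0
```

>>> {"method": "step_arm", "body": {
  "series": [
    [255, 0, 0, 1, 0],
    [255, 0, 0, 0, 0]
  ]
}}

```text
time_s: 8.82
eef_pos: [0.5665, 0.3245, 0.0098]
orientation: [0.95, 0.312, 0.0, -0.0]
force: [0.3, -0.6, 0.7]
grip_width: -0.0002
gripper_force: 0.0
```

>>> {"method": "step_arm", "body": {
  "series": [
    [255, 0, 0, 1, 0],
    [255, 0, 0, 0, 0]
  ]
}}

```text
time_s: 8.98
eef_pos: [0.5666, 0.3245, 0.0097]
orientation: [0.95, 0.312, -0.0, -0.0]
force: [-1.5, 0.1, 5.1]
grip_width: -0.0003
gripper_force: 2.4
```

Floor contact at TCP z = 0.0098, so the shut tips are 24 mm behind the nominal TCP. I'll rise 1.5 mm and push.

>>> {"method": "step_arm", "body": {
  "series": [
    [255, 0, 0, -2, 0],
    [255, -4, 0, 0, 0],
    [255, -5, 0, 0, 0],
    [255, -5, 0, 0, 0],
    [255, -5, 0, 0, 0],
    [255, -5, 0, 0, 0],
    [255, -5, 0, 0, 0],
    [255, -5, 0, 0, 0],
    [255, -5, 0, 0, 0],
    [255, -5, 0, 0, 0],
    [255, -5, 0, 0, 0],
    [255, -5, 0, 0, 0],
    [255, -5, 0, 0, 0],
    [255, -5, 0, 0, 0],
    [255, -3, 0, 0, 0],
    [255, -2, 0, 0, 0],
    [255, 0, 0, 0, 0]
  ]
}}

```text
time_s: 10.4
eef_pos: [0.5103, 0.2833, 0.0108]
orientation: [0.95, 0.312, -0.0, -0.0]
force: [0.4, -0.2, -0.3]
grip_width: -0.0001
gripper_force: 0.0
```

Run:
```python
from h import *
go(blk(-10,-46.5),.0107,-53.5); print(toblk(sensors.state()['eef_pos']))
g=shot('scene','s5');x0,y0=240,160
b=cv2.resize(g['image'][y0:y0+70,x0:x0+90,::-1],(720,560),interpolation=cv2.INTER_CUBIC);cv2.imwrite('pics/c5.png',b)
for n,(x,y,z) in dict(c2=(-95,92,.04),c3=(-95,-92,.04),win76=(-76,-46.5,.04),pA_oh41=(-136,-16.5,.04),pB=(-136,-76.5,.04),pBlow=(-136,-16.5,.034)).items():print(n,np.round((proj(g,[*blk(x,y),z])-[x0,y0])*8))
```

```text
t 10.4 tcp [0.5103 0.2833 0.0108] tooly -53.7 shift [-8.7  0.1  0.1] turn rad about tool z -0.003 width -0.0001 F [ 0.4 -0.2 -0.3]
[ -1.3 -46.4]
c2 [372. 494.]
c3 [502. 212.]
win76 [423. 266.]
pA_oh41 [563. 340.]
pB [599. 252.]
pBlow [562. 353.]
```

View pics/c5.png

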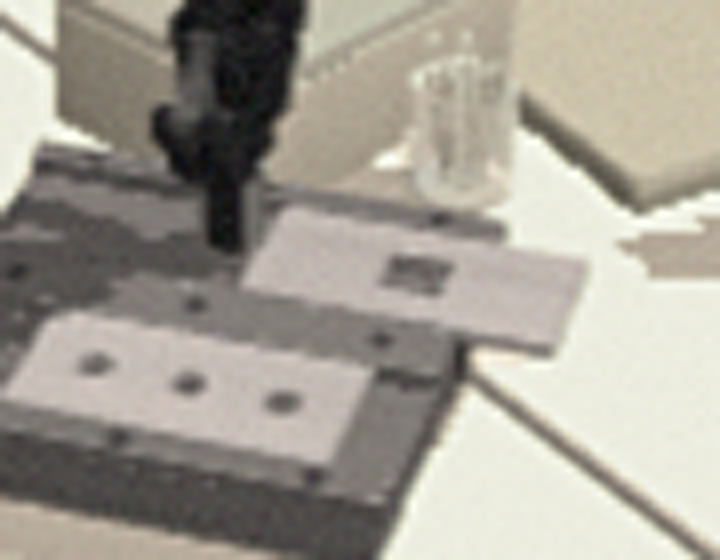

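The crop shows the plate pushed out. Its near corners are at (553,345) and (588,260), and the block edge is at about (462,345), so the overhang is about 35 mm. I'll push another 9.5 mm, then lift and move over the overhang with the fingers open.

>>> {"method": "step_arm", "body": {
  "series": [
    [255, -3, 0, 0, 0],
    [255, -3, 0, 0, 0],
    [255, -2.5, 0, 0, 0],
    [255, -1, 0, 0, 0],
    [255, 0, 0, 0, 0],
    [255, 2, 0, 0, 0],
    [255, 0, 0, -12, 0],
    [255, 0, 0, -25, 0],
    [255, 0, 0, -25, 0],
    [255, 0, 0, -13, 0],
    [255, 0, 0, 0, 0]
  ]
}}

```text
time_s: 11.37
eef_pos: [0.5077, 0.2806, 0.0898]
orientation: [0.95, 0.311, 0.003, -0.001]
force: [0.7, -0.7, 0.3]
grip_width: 0.0006
gripper_force: 0.0
```

>>> {"method": "step_arm", "body": {
  "series": [
    [0, -8, 0, 0, 0],
    [0, -15, 0, 0, 0],
    [0, -20, 0, 0, 0],
    [0, -20, 0, 0, 0],
    [0, -20, 0, 0, 0],
    [0, -15, 0, 0, 0],
    [0, -9, 0, 0, 0],
    [0, -3, 0, 0, 0],
    [0, 0, 0, 0, 0],
    [0, 0, 0, 0, 0]
  ]
}}

```text
time_s: 12.2
eef_pos: [0.4165, 0.2145, 0.0857]
orientation: [0.95, 0.312, 0.0, 0.0]
force: [-0.7, 0.7, 0.1]
grip_width: 0.0854
gripper_force: 0.0
```

Run:
```python
from h import *
go(blk(-119,-46.5),-.006,-53.5); print(toblk(sensors.state()['eef_pos']))
f=shot('wrist','w6');im=f['image'][:,:,::-1];g=shot('scene','s6')
b=cv2.resize(g['image'][160:230,240:330,::-1],(400,311),interpolation=cv2.INTER_CUBIC)
o=np.zeros((600,800,3),np.uint8);o[:600,:400]=cv2.resize(im[:,78:434],(400,432)).copy().__class__((0,)) if 0 else 0
o[:432,:400]=cv2.resize(im[:,78:434],(400,432));o[:311,400:]=b;cv2.imwrite('pics/c6.png',o[:432])
q=lambda x,y,z:np.round((proj(f,[*blk(x,y),z])-[78,0])*1.1236)
print('winC',q(-79.5,-46.5,.04),'far',q(-19.5,-16.5,.04),q(-19.5,-76.5,.04),'frontedge',q(-95,-15,.04),q(-95,-92,.04),'near',q(-139.5,-16.5,.04))
```

```text
t 12.2 tcp [0.4165 0.2145 0.0857] tooly -53.7 shift [-1.4  0.5 91.7] turn rad about tool z -0.003 width 0.0854 F [-0.7  0.7  0.1]
[-117.6  -45.9]
winC [200. 168.] far [143.  55.] [257.  54.] frontedge [146. 195.] [279. 194.] near [152. 265.]
```

View pics/c6.png

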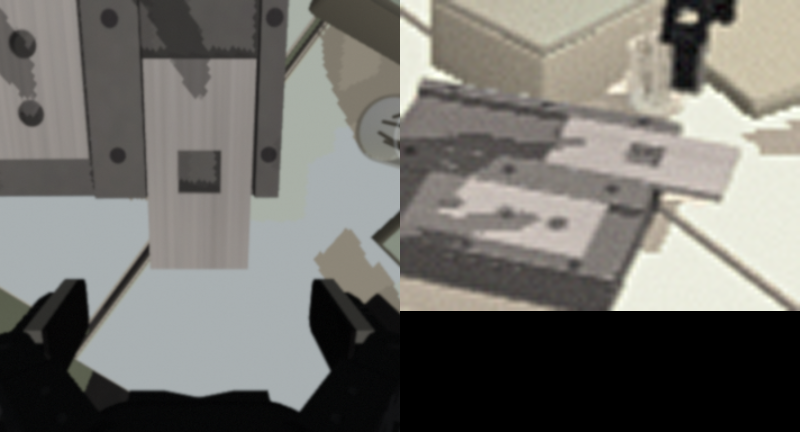

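Wrist view: the near end is at row 268, the block's front edge at row 197 and the far end at row 57, so the overhang is about 45 mm. The plate is centred at column 199, midway between the fingers. I'll descend and grip.

>>> {"method": "step_arm", "body": {
  "series": [
    [0, -1.4, 0.3, 8, 0],
    [0, 0, 0, 15, 0],
    [0, 0, 0, 15, 0],
    [0, 0, 0, 15, 0],
    [0, 0, 0, 12, 0],
    [0, 0, 0, 10, 0],
    [0, 0, 0, 8, 0],
    [0, 0, 0, 5, 0],
    [0, 0, 0, 3, 0],
    [0, 0, 0, 0, 0],
    [0, 0, 0, 0, 0]
  ]
}}

```text
time_s: 13.22
eef_pos: [0.4155, 0.2131, -0.005]
orientation: [0.95, 0.312, 0.0, -0.0]
force: [-0.3, 0.3, 0.5]
grip_width: 0.0852
gripper_force: 0.0
```

>>> {"method": "step_arm", "body": {
  "series": [
    [255, 0, 0, 0, 0],
    [255, 0, 0, 0, 0],
    [255, 0, 0, 0, 0],
    [255, 0, 0, 0, 0],
    [255, 0, 0, 0, 0],
    [255, 0, 0, 0, 0],
    [255, 0, 0, 0, 0],
    [255, 0, 0, 0, 0]
  ]
}}

```text
time_s: 13.88
eef_pos: [0.4156, 0.2134, -0.0044]
orientation: [0.95, 0.312, 0.0, -0.0]
force: [-1.5, -0.7, 6.8]
grip_width: 0.0578
gripper_force: 62.9
```

>>> {"method": "step_arm", "body": {
  "series": [
    [255, 0, 0, -2, 0],
    [255, 0, 0, -4, 0],
    [255, 0, 0, -8, 0],
    [255, 0, 0, -14, 0],
    [255, 0, 0, -20, 0],
    [255, 0, 0, -20, 0],
    [255, 0, 0, -20, 0],
    [255, 0, 0, -20, 0],
    [255, 0, 0, -20, 0],
    [255, 0, 0, -14, 0],
    [255, 0, 0, -8, 0],
    [255, 0, 0, 0, 0]
  ]
}}

```text
time_s: 14.88
eef_pos: [0.4163, 0.2138, 0.1467]
orientation: [0.95, 0.312, 0.002, -0.001]
force: [0.9, 0.7, -1.1]
grip_width: 0.0583
gripper_force: 64.5
```

>>> {"method": "step_arm", "body": {
  "series": [
    [255, 0, 0, 0, 0.05],
    [255, 0, 0, 0, 0.08],
    [255, 0, 0, 0, 0.08],
    [255, 0, 0, 0, 0.08],
    [255, 0, 0, 0, 0.08],
    [255, 0, 0, 0, 0.08],
    [255, 0, 0, 0, 0.08],
    [255, 0, 0, 0, 0.07],
    [255, 0, 0, 0, 0.037],
    [255, -3, 5, 0, 0],
    [255, -3, 12, 0, 0],
    [255, -5, 16, 0, 0],
    [255, -5, 16, 0, 0],
    [255, -5, 15, 0, 0],
    [255, -3, 10, 0, 0],
    [255, -1, 5, 0, 0],
    [255, 0, 0, 0, 0],
    [255, 0, 0, 0, 0]
  ]
}}

```text
time_s: 16.38
eef_pos: [0.39, 0.1343, 0.1449]
orientation: [1.0, -0.002, 0.0, -0.001]
force: [0.6, -0.1, -0.9]
grip_width: 0.0582
gripper_force: 64.5
```

Run:
```python
from h import *
print('grip tcp in blk',toblk([.4156,.2134]))
go([.42,-.03],.1,-4.8)
f=shot('wrist','w7');cv2.imwrite('pics/w7b.png',cv2.resize(f['image'][:,:,::-1],(800,600),interpolation=cv2.INTER_CUBIC))
c,s=np.cos(-.0838),np.sin(-.0838)
for a,b in((17,75),(17,-75),(-17,-75),(-17,75)):
    print((a,b),np.round((proj(f,[.4218+(c*a-s*b)/1000,.0026+(s*a+c*b)/1000,.05])+.5)*1.5625-.5))
```

```text
grip tcp in blk [-119.   -46.3]
t 16.38 tcp [0.39   0.1343 0.1449] tooly -90.2 shift [ 30.5 164.2  44.7] turn rad about tool z -1.49 width 0.0582 F [ 0.6 -0.1 -0.9]
(17, 75) [518. 183.]
(17, -75) [813. 209.]
(-17, -75) [794. 275.]
(-17, 75) [508. 251.]
```

View pics/w7b.png

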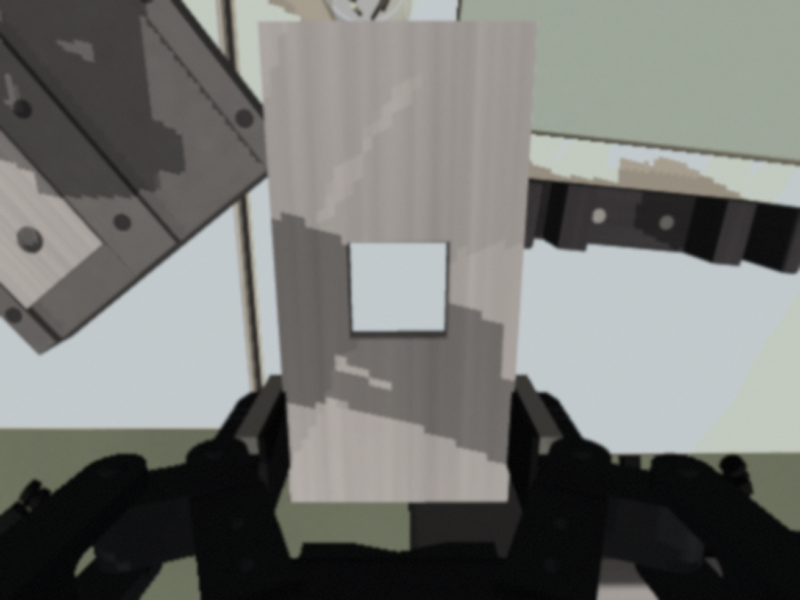

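The held plate is flat, with the window at (398,287) and the ends at rows 22 and 500. The stand runs from about (530,181) to (800,272), within about 3 px of my estimate, which is +1.5 mm in x. The lengthwise position comes from an intensity profile.

Run:
```python
from h import *
f=load('w7');t=load('t0');c,s=np.cos(-.0838),np.sin(-.0838)
W=lambda a,b,z:[.4233+(c*a-s*b)/1000,.0026+(s*a+c*b)/1000,z]
def samp(F,pts):
    I=cv2.cvtColor(F['image'],cv2.COLOR_RGB2GRAY).astype(np.float32)
    P=np.array([proj(F,p) for p in pts],np.float32)
    return cv2.remap(I,P[:,:1],P[:,1:],cv2.INTER_LINEAR)[:,0].round().astype(int)
ys=list(range(-90,91,3))
for n,F in(('wrist',f),('top',t)):
    v=np.mean([samp(F,[W(a,y,.05) for y in ys]) for a in(-10,-3,3,10)],0).round().astype(int);print(n,dict(zip(ys,v.tolist())))
for y in(-70,-42,-20,0,42):
    xs=range(-30,31,2);print('cross wrist',y,dict(zip(xs,samp(f,[W(a,y,.05 if abs(y)>60 else .04) for a in xs]).tolist())))
# plate centre from window
o=at(f,398.5/1.5625,287/1.5625,.1893);e=sensors.state();M=R.from_quat(e['orientation']).as_matrix();print('win in tool',M.T@(o-e['eef_pos'])*1000)
for v in(22,500):print((M.T@(at(f,398/1.5625,v/1.5625,.1893)-e['eef_pos'])*1000).round(1))
```

```text
wrist {-90: 0, -87: 0, -84: 0, -81: 0, -78: 0, -75: 14, -72: 30, -69: 40, -66: 16, -63: 14, -60: 14, -57: 14, -54: 14, -51: 14, -48: 14, -45: 44, -42: 53, -39: 56, -36: 54, -33: 52, -30: 24, -27: 15, -24: 14, -21: 14, -18: 14, -15: 20, -12: 38, -9: 38, -6: 48, -3: 56, 0: 54, 3: 42, 6: 42, 9: 44, 12: 47, 15: 54, 18: 56, 21: 57, 24: 57, 27: 57, 30: 77, 33: 81, 36: 60, 39: 52, 42: 54, 45: 51, 48: 51, 51: 22, 54: 14, 57: 18, 60: 44, 63: 51, 66: 54, 69: 112, 72: 149, 75: 149, 78: 149, 81: 149, 84: 150, 87: 152, 90: 150}
top {-90: 224, -87: 224, -84: 226, -81: 220, -78: 158, -75: 100, -72: 78, -69: 72, -66: 57, -63: 60, -60: 68, -57: 72, -54: 73, -51: 74, -48: 82, -45: 84, -42: 84, -39: 79, -36: 67, -33: 55, -30: 59, -27: 67, -24: 72, -21: 76, -18: 82, -15: 89, -12: 84, -9: 78, -6: 73, -3: 72, 0: 76, 3: 86, 6: 87, 9: 86, 12: 85, 15: 84, 18: 85, 21: 104, 24: 112, 27: 101, 30: 88, 33: 82, 36: 81, 39: 84, 42: 83, 45: 84, 48: 70, 51: 60, 54: 67, 57: 71, 60: 68, 63: 80, 66: 86, 69: 77, 72: 55, 75: 50, 78: 100, 81: 170, 84: 192, 87: 191, 90: 190}
cross wrist -70 {-30: 199, -28: 199, -26: 199, -2
[... 750 characters left out ...]
42, 24: 142, 26: 147, 28: 187, 30: 198}
cross wrist 0 {-30: 199, -28: 199, -26: 199, -24: 199, -22: 200, -20: 199, -18: 199, -16: 199, -14: 184, -12: 79, -10: 55, -8: 58, -6: 50, -4: 36, -2: 34, 0: 33, 2: 34, 4: 34, 6: 34, 8: 34, 10: 35, 12: 35, 14: 35, 16: 37, 18: 115, 20: 142, 22: 142, 24: 142, 26: 145, 28: 155, 30: 158}
cross wrist 42 {-30: 199, -28: 198, -26: 199, -24: 199, -22: 198, -20: 199, -18: 190, -16: 97, -14: 53, -12: 52, -10: 51, -8: 52, -6: 51, -4: 50, -2: 51, 0: 51, 2: 52, 4: 51, 6: 51, 8: 51, 10: 52, 12: 51, 14: 51, 16: 47, 18: 85, 20: 144, 22: 188, 24: 197, 26: 198, 28: 198, 30: 198}
win in tool [ 38.17817823   0.14056826 -44.28400695]
[ 96.6   0.1 -44.2]
[-22.6  -0.1 -44.3]
```

>>> {"method": "step_arm", "body": {
  "series": [
    [255, 0, 0, 0, -0.04],
    [255, 0, 0, 0, -0.08],
    [255, 0, 0, 0, -0.1],
    [255, 0, 0, 0, -0.1],
    [255, 0, 0, 0, -0.1],
    [255, 0, 0, 0, -0.1],
    [255, 0, 0, 0, -0.1],
    [255, 0, 0, 0, -0.1],
    [255, 0, 0, 0, -0.1],
    [255, 0, 0, 0, -0.1],
    [255, 0, 0, 0, -0.1],
    [255, 0, 0, 0, -0.1],
    [255, 0, 0, 0, -0.1],
    [255, 0, 0, 0, -0.1],
    [255, 0, 0, 0, -0.1],
    [255, 0, 0, 0, -0.048],
    [255, 0, 0, 0, -0.02],
    [255, 0, 0, 0, 0]
  ]
}}

```text
time_s: 17.93
eef_pos: [0.3903, 0.1347, 0.1449]
orientation: [0.736, 0.676, 0.0, 0.0]
force: [0.6, 0.6, 0.2]
grip_width: 0.0583
gripper_force: 64.5
```

Run:
```python
from h import *
go([.4198,-.0381],.03,-4.9)
```

```text
t 17.93 tcp [0.3903 0.1347 0.1449] tooly -4.9 shift [-169.7   43.9  115. ] turn rad about tool z 0.001 width 0.0583 F [0.6 0.6 0.2]
```

>>> {"method": "step_arm", "body": {
  "series": [
    [255, -5, 1, 0, 0],
    [255, -10, 3, 0, 0],
    [255, -18, 5, 0, 0],
    [255, -20, 5, 0, 0],
    [255, -20, 5, 0, 0],
    [255, -20, 5, 0, 0],
    [255, -20, 5, 0, 0],
    [255, -20, 5, 0, 0],
    [255, -18, 5, 0, 0],
    [255, -12, 3, 0, 0],
    [255, -5, 2, 0, 0],
    [255, -2, 0, 10, 0],
    [255, 0, 0, 18, 0],
    [255, 0, 0, 20, 0],
    [255, 0, 0, 20, 0],
    [255, 0, 0, 16, 0],
    [255, 0, 0, 10, 0],
    [255, 0, 0, 5, 0],
    [255, 0, 0, 0, 0],
    [255, 0, 0, 0, 0]
  ]
}}

```text
time_s: 19.6
eef_pos: [0.4194, -0.0392, 0.046]
orientation: [0.737, 0.676, -0.0, 0.0]
force: [-0.3, 0.2, -0.7]
grip_width: 0.0583
gripper_force: 64.5
```

Run:
```python
from h import *
go([.4198,-.0381],.0016,-4.9)
f=shot('wrist','w8');e=sensors.state();M=R.from_quat(e['orientation']).as_matrix()
I=cv2.cvtColor(f['image'],cv2.COLOR_RGB2GRAY).astype(np.float32)
def prof(z,xs,y):
    P=np.array([proj(f,e['eef_pos']+M@np.array([x,y,z])/1000) for x in xs],np.float32)
    return dict(zip(xs,cv2.remap(I,P[:,:1],P[:,1:],cv2.INTER_LINEAR)[:,0].astype(int).tolist()))
h=lambda zw:(e['eef_pos'][2]-zw)*1000
for y in(-20,0,20):print('plate plane',y,prof(-44.4,list(range(84,130,2)),y))
print('stand plane',prof(h(.05),list(range(90,134,2)),0))
```

```text
t 19.6 tcp [ 0.4194 -0.0392  0.046 ] tooly -4.9 shift [ 1.2  0.3 44.4] turn rad about tool z -0.001 width 0.0583 F [-0.3  0.2 -0.7]
plate plane -20 {84: 102, 86: 101, 88: 103, 90: 102, 92: 103, 94: 102, 96: 104, 98: 172, 100: 192, 102: 0, 104: 0, 106: 0, 108: 0, 110: 0, 112: 0, 114: 0, 116: 0, 118: 0, 120: 0, 122: 0, 124: 0, 126: 0, 128: 0}
plate plane 0 {84: 106, 86: 107, 88: 108, 90: 108, 92: 107, 94: 108, 96: 108, 98: 63, 100: 33, 102: 0, 104: 0, 106: 0, 108: 0, 110: 0, 112: 0, 114: 0, 116: 0, 118: 0, 120: 0, 122: 0, 124: 0, 126: 0, 128: 0}
plate plane 20 {84: 107, 86: 108, 88: 108, 90: 108, 92: 108, 94: 108, 96: 109, 98: 139, 100: 151, 102: 0, 104: 0, 106: 0, 108: 0, 110: 0, 112: 0, 114: 0, 116: 0, 118: 0, 120: 0, 122: 0, 124: 0, 126: 0, 128: 0}
stand plane {90: 107, 92: 107, 94: 108, 96: 108, 98: 108, 100: 108, 102: 109, 104: 109, 106: 107, 108: 35, 110: 34, 112: 7, 114: 0, 116: 0, 118: 0, 120: 0, 122: 0, 124: 0, 126: 0, 128: 0, 130: 0, 132: 0}
```

>>> {"method": "step_arm", "body": {
  "series": [
    [255, 1.3, 0.3, 4, 0],
    [255, 0, 0, 8, 0],
    [255, 0, 0, 8, 0],
    [255, 0, 0, 7, 0],
    [255, 0, 0, 5, 0],
    [255, 0, 0, 4, 0],
    [255, 0, 0, 2, 0],
    [255, 0, 0, 2, 0],
    [255, 0, 0, 0, 0],
    [255, 0, 0, 0, 0]
  ]
}}

```text
time_s: 20.48
eef_pos: [0.4197, -0.0379, 0.0059]
orientation: [0.737, 0.676, 0.0, 0.0]
force: [-0.6, -0.5, -0.5]
grip_width: 0.0583
gripper_force: 64.6
```

>>> {"method": "step_arm", "body": {
  "series": [
    [255, 0, 0, 1, 0],
    [255, 0, 0, 1, 0],
    [255, 0, 0, 1, 0],
    [255, 0, 0, 0, 0]
  ]
}}

```text
time_s: 20.82
eef_pos: [0.4195, -0.0378, 0.0027]
orientation: [0.737, 0.676, -0.0, -0.0]
force: [0.7, 0.2, -1.3]
grip_width: 0.058
gripper_force: 64.6
```

>>> {"method": "step_arm", "body": {
  "series": [
    [255, 0, 0, 0.7, 0],
    [255, 0, 0, 0, 0]
  ]
}}

```text
time_s: 20.98
eef_pos: [0.4196, -0.0378, 0.002]
orientation: [0.737, 0.676, 0.0, -0.0]
force: [1.0, -1.1, -0.9]
grip_width: 0.058
gripper_force: 64.6
```

>>> {"method": "step_arm", "body": {
  "series": [
    [255, 0, 0, 0.7, 0],
    [255, 0, 0, 0, 0]
  ]
}}

```text
time_s: 21.15
eef_pos: [0.4196, -0.0378, 0.0019]
orientation: [0.737, 0.676, 0.0, -0.001]
force: [-3.5, 1.0, 7.8]
grip_width: 0.0582
gripper_force: 65.3
```

>>> {"method": "step_arm", "body": {
  "series": [
    [255, 0, 0, 0.6, 0],
    [255, 0, 0, 0, 0]
  ]
}}

```text
time_s: 21.32
eef_pos: [0.4196, -0.0378, 0.0018]
orientation: [0.737, 0.676, 0.0, -0.001]
force: [-4.6, 0.3, 15.2]
grip_width: 0.0583
gripper_force: 66.1
```

Contact comes at bar height as expected. I'll relax, open and retreat upward.

>>> {"method": "step_arm", "body": {
  "series": [
    [255, 0, 0, -1.2, 0],
    [255, 0, 0, 0, 0],
    [150, 0, 0, 0, 0],
    [60, 0, 0, 0, 0],
    [0, 0, 0, 0, 0],
    [0, 0, 0, 0, 0],
    [0, 0, 0, 0, 0],
    [0, 0, 0, 0, 0]
  ]
}}

```text
time_s: 21.98
eef_pos: [0.4196, -0.0378, 0.0019]
orientation: [0.737, 0.676, -0.0, 0.0]
force: [-0.4, 0.1, 0.5]
grip_width: 0.0853
gripper_force: 0.0
```

>>> {"method": "step_arm", "body": {
  "series": [
    [0, 0, 0, -4, 0],
    [0, 0, 0, -8, 0],
    [0, 0, 0, -15, 0],
    [0, 0, 0, -20, 0],
    [0, 0, 0, -25, 0],
    [0, 0, 0, -25, 0],
    [0, 0, 0, -25, 0],
    [0, 0, 0, -25, 0],
    [0, 0, 0, -15, 0],
    [0, 0, 0, 0, 0],
    [0, 0, 0, 0, 0]
  ]
}}

```text
time_s: 22.9
eef_pos: [0.4198, -0.0362, 0.1624]
orientation: [0.736, 0.677, 0.002, -0.002]
force: [0.2, 0.4, -0.1]
grip_width: 0.0851
gripper_force: 0.0
```

Run:
```python
from h import *
f=shot('wrist','w9');e=sensors.state();print(e['time_s'],e['eef_pos'])
I=cv2.cvtColor(f['image'],cv2.COLOR_RGB2GRAY).astype(np.float32)
th=np.radians(-5);c,s=np.cos(th),np.sin(th)
def prof(pts,z):
    P=np.array([proj(f,[.4231+(c*a-s*b)/1000,(s*a+c*b)/1000,z]) for a,b in pts],np.float32)
    return cv2.remap(I,P[:,:1],P[:,1:],cv2.INTER_LINEAR)[:,0].astype(int).tolist()
yy=list(range(-80,-49,2))+list(range(50,81,2))
for a in(-8,8):print('len',a,dict(zip(yy,prof([(a,y) for y in yy],.046))))
xx=list(range(-36,-23,2))+list(range(-18,19,3))+list(range(24,37,2))
for b in(-50,0,45):print('cross',b,dict(zip(xx,prof([(x,b) for x in xx],.046))))
print('win len',prof([(0,y) for y in range(-20,21,2)],.046))
```

```text
22.95 [ 0.41876    -0.03694618  0.16148815]
len -8 {-80: 164, -78: 160, -76: 105, -74: 46, -72: 40, -70: 40, -68: 30, -66: 16, -64: 12, -62: 21, -60: 93, -58: 134, -56: 136, -54: 136, -52: 136, -50: 135, 50: 133, 52: 133, 54: 133, 56: 133, 58: 133, 60: 88, 62: 11, 64: 14, 66: 35, 68: 41, 70: 41, 72: 41, 74: 49, 76: 119, 78: 127, 80: 127}
len 8 {-80: 164, -78: 157, -76: 97, -74: 42, -72: 41, -70: 39, -68: 30, -66: 16, -64: 13, -62: 20, -60: 83, -58: 123, -56: 126, -54: 126, -52: 126, -50: 125, 50: 128, 52: 130, 54: 129, 56: 129, 58: 130, 60: 88, 62: 10, 64: 17, 66: 36, 68: 41, 70: 40, 72: 41, 74: 52, 76: 122, 78: 126, 80: 127}
cross -50 {-36: 164, -34: 164, -32: 161, -30: 143, -28: 139, -26: 137, -24: 137, -18: 138, -15: 134, -12: 135, -9: 136, -6: 136, -3: 136, 0: 133, 3: 130, 6: 128, 9: 126, 12: 129, 15: 130, 18: 135, 24: 132, 26: 134, 28: 138, 30: 158, 32: 163, 34: 132, 36: 99}
cross 0 {-36: 164, -34: 163, -32: 160, -30: 138, -28: 133, -26: 132, -24: 135, -18: 136, -15: 131, -12: 45, -9: 27, -6: 27, -3: 26, 0: 27, 3: 25, 6: 24, 9: 25, 12: 113, 15: 130, 18: 133, 24: 129, 26: 129, 28: 128, 30: 117, 32: 113, 34: 110, 36: 86}
cross 45 {-36: 164, -34: 164, -32: 160, -30: 135, -28: 130, -26: 130, -24: 135, -18: 134, -15: 135, -12: 130, -9: 133, -6: 132, -3: 134, 0: 133, 3: 132, 6: 129, 9: 128, 12: 129, 15: 130, 18: 134, 24: 132, 26: 131, 28: 130, 30: 117, 32: 113, 34: 113, 36: 86}
win len [130, 131, 130, 127, 82, 32, 27, 27, 27, 27, 27, 27, 27, 28, 27, 29, 86, 128, 130, 131, 131]
```

The final wrist profile shows the plate spanning −60 to +60 mm lengthwise and ±30 mm across. The lips are symmetric about it (−75.7 and +75) and it lies flat, so I'm handing in.

```bash
python3 -c "
from h import *
print(r.finish_job())"
```

```text
the job is handed in; nothing more can be done
None
```

I slid the window plate out to about 45 mm overhang, gripped it by its long sides, lifted it clear and set it flat on the stand, centred to within about 1 mm. I then let go and handed the job in at about 23 s; it reported no verdict. I never reached for the other plate, jar, bottle or tape, but did not check them again at the end.

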